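# Marker into the cup, slide board out to its red line and hold it

### The arm

A 6-joint arm with a two-finger parallel gripper is mounted at the origin on the work surface. World frame = base frame: x ahead of the robot, y to its left, z up, the work surface at z = 0. Lengths are in mm, angles in rad, forces in N, time in s.
With the tool pointing down it reaches from about 300 to 850 mm from the base axis. Payload 4.2 kg.
Tool frame: the origin (TCP) lies at the centre of the arm's flange, where the gripper is bolted on; the fingertips stand 191 mm ahead of it and the grasp point (between the pads) lies 172 mm ahead of it; z points along the fingers, y is the line along which they close (so a half turn about z gives the same grasp; the last joint's range is limited). The gripper opens to 91 mm and grips with 3 to 60 N. Pads are 32 mm wide; open, the fingers measure 118 mm over their backs; the gripper's body (76 mm by 178 mm) begins 60 mm behind the grasp point.
Start: joints at [-1.362, 0.32, 1.565, -0, 1.257, -0.02], TCP at [130.413, -560.014, 404.776] pointing down, gripper open.
Joint ranges: [-3.11, 3.11], [-0.84, 2.01], [0.21, 2.61], [-1.34, 4.49], [0.05, 2.63], [-2.56, 2.56]. Speed limits (rad/s): [2.57, 2.57, 3.14, 3.14, 3.14, 3.14].

### API

Orientations are given as a rotation vector (axis times angle).
In Python, from rig import ctrl, imaging gives the robot as it stands. The module is installed in compiled form; this text tells all that it offers.
- The arm moves only by the tool apply_moves, never from a script. Its arguments are lists of equal length, an entry for each row: "xyz": the shift along the tool's x, y, z in cm, a list of three; "yaw": the turn about the tool's z in degrees. In form: {"xyz": [[tx, ty, tz], ...], "yaw": [yaw, ...]}. A call has 1 to 20 rows; each row shifts and turns the commanded pose from where the row before left it, along the tool's axes as they then stand; what a row does not reach is not made up. A row lasts 1/10 s, in which the tool goes at most 50 mm and 8.59 degrees, less where a joint would pass 70% of its speed; a pose out of reach is approached as far as the arm can. A call is refused whole if a number of a shift passes 5 or a number of a turn 8.59, either way. A call with a gripper value outside its range is refused whole. "jaw" is the finger opening in cm, from 0 to 9.12, set as the call begins (left out, the last holds). The fingers move at their own pace and stop on an object; the grip force is fixed at half the most. Time passes only in rows, so rows that do not move let the fingers close. It gives the time, the measured TCP pose, the force, the opening and the grip force at its end, in the units of the state.
- ctrl.state(): the state, without advancing time (a new reading comes with each control period).
- imaging.grab_frame(name): name is "scene" or "side" or "wrist"; returns the picture (384x512x3 uint8, blue, green, red); there is no depth.
- imaging.camera_info(name): a dict with "fx", "fy", "cx", "cy" (pixels), "dist" ([k1, k2, p1, p2, k3] as OpenCV has them; the pictures are not rectified), "camera_from_world" (4x4, takes a point from world to camera coordinates); the wrist camera has in their place "T_tool_cam" (4x4, takes a point from camera to tool coordinates, whose origin is the TCP and whose axes are the flange's). Camera axes: x right, y down, z forward; pixel columns grow to the right and rows downward; lengths in mm; the calibration is good to about 2 mm. A picture is of the moment at which its call begins: read the wrist's pose just before it. camera_info takes no time and is no camera call.
- ctrl.close_job(): hands the job in; it is judged then, once.
The state is a dict: "t": time; "joint_pos": joint angles; "joint_vel": joint speeds; "effort": joint torques, N m; "position": TCP position; "eef_rot": TCP orientation; "contact_force": force on the tool from outside, world axes, zero at the start; "torque": the same for the moment, N m; "width": finger opening in mm; "finger_force": force on a finger pad.
Only numpy, scipy, OpenCV 4.12 (cv2) and the standard library are available. Lean on these libraries where they do the work, as an engineer would, in place of code of your own. Each camera call takes 0.05 s, during which the arm holds its last target. There are 200 camera calls.

### The job

Get the slide-staining board ready over the drip basin: first take the blue-capped marker out of the grey pen block and stand it, cap up, in the blue cup on the white board, and let go of it. Then take the board by its black grip and slide it straight out along the riser, over the basin, until the red line across the board lies right above the riser's black-trimmed edge, with the board square to that edge and flat on the riser. That far out it would tip, so finish while still holding the board level by the grip (do not let go), and leave the other markers and everything else on the bench where they stand.

Things in the scene. Friction and masses are not known exactly. Their poses are not given: they have to be found in the camera images.
- blue_mid (a point): centre (half-way up) of the blue-capped marker: a round pen 14 in diameter, 130 long, 22 g, standing cap up in one of the three holes of the pen block (which hole varies; red and green stand in the others). Its top is 65 above this point, its foot 65 below; z runs along the pen to the cap. The top 46 is the blue cap
- marker_blue: the same blue-capped marker; origin at the centre of its foot
- pen_block: fixed grey block 165 x 50 x 40 tall with three holes in a row along its x axis, 55 apart, 16 wide and 30 deep, one marker standing in each (100 of the pen stands out above the block). Origin: centre of its underside; x along the row
- cup_rim (a point): centre of the mouth of the blue cup that is fixed to the white board: inner diameter 26, outer 32, inner depth 62, mouth 66 above the board's top face. z up. A marker standing in it sticks out 68 above the mouth and can lean about 0.2 rad
- board: loose white board 300 long (x) x 120 wide (y) x 10 thick, about 0.5 kg, lying flat on the riser. Origin: centre of its underside; x points outward (towards the end that overhangs). In this frame: black grip at x = -120, red line at x = -35, cup at x = +50, three glass slides stuck down near x = +115. With the red line over the riser's edge its centre of mass is about 30 beyond the edge, so it tips if let go
- board_grip (a point): centre of the black grip bar standing on the inner end of the board: 50 long along x, 16 thick along y, 36 tall (18 above and 18 below this point; the board's top face is at its foot). x points outward along the board. Pinch it from above across its 16 thickness
- board_mark (a point): middle of the red line (4 wide, across the whole board), taken at the board's underside, 10 below the line. x points outward along the board, z up
- riser_edge (a point): middle of the upper outward edge of the riser, which carries a black trim: the edge over which the board is slid. x points outward, square to the edge, level; y along the edge. The fixed riser is a low wooden shelf with metal legs, 280 long (x) x 170 wide (y), its top 60 above the bench; the red line starts about 130 to 155 inside this edge
- basin: fixed open steel basin 190 x 190 x 30 tall on the bench under the overhang, outward of the riser; board must not rest on it. Origin: centre of its underside
- marker_red: marker pen like the blue one but with a red cap; must stay in the pen block. Origin: centre of its foot
- marker_green: marker pen like the blue one but with a green cap; must stay in the pen block. Origin: centre of its foot
- stain_bottle: amber glass bottle, 52 diameter, 110 tall, on the bench to the right of the pen block. Origin: centre of its underside
- stain_jar: amber jar with blue lid, 60 diameter, 70 tall, on the bench beyond the board. Origin: centre of its underside
- petri_dish: clear round closed dish, 90 diameter, 16 tall, on the bench. Origin: centre of its underside
- slide_box: flat green box, 85 x 140 x 35 tall, on the bench. Origin: centre of its underside
- beaker: small glass beaker, 66 diameter, 85 tall, on the bench to the left. Origin: centre of its underside

How it is judged:
By the outcome, as a careful person would: the job done as asked, in the order asked, and still so for the second after the job is handed in, while the arm keeps its last pose, push and grip.
It also fails if it takes over 53 s, if anything falls off the work surface, if the arm or the gripper's body presses on something with over 40 N, if the wrist force passes 120 N, or if a joint passes its speed limit or range.

## Working session

There is one attempt and no reset: what is moved stays moved. The work goes in short steps, Python scripts to look and compute and a tool call to move; the robot and the scene stay as the last step left them, time stands still between calls to the robot, and variables do not carry over. Pictures are saved under pics/ and viewed, at most 10 in all, crops included, and the job is handed in when it is done.

Besides the shell and the picture viewer there is one more tool, called by a JSON object that holds its "name" and its "arguments", one argument or row to a line. apply_moves: Moves the arm, as the interface text tells. Its arguments: {"type":"object","properties":{"xyz":{"type":"array"},"yaw":{"type":"array"},"jaw":{"type":"number"}},"required":["xyz","yaw"]}

```bash
mkdir -p pics; cat > h.py <<'E'
import numpy as np, cv2
from rig import ctrl, imaging
def cam(name, st=None):
    i=imaging.camera_info(name)
    K=np.array([[i['fx'],0,i['cx']],[0,i['fy'],i['cy']],[0,0,1.]])
    d=np.array(i['dist'],float)
    if 'camera_from_world' in i: M=np.array(i['camera_from_world'])
    else:
        st=st or ctrl.state()
        T=np.eye(4);T[:3,:3]=cv2.Rodrigues(np.array(st['eef_rot'],float))[0];T[:3,3]=st['position']
        M=np.linalg.inv(T@np.array(i['T_tool_cam']))
    return K,d,M
def rays(c,uv):
    K,d,M=c
    n=cv2.undistortPoints(np.array(uv,float).reshape(-1,1,2),K,d).reshape(-1,2)
    D=np.c_[n,np.ones(len(n))]@M[:3,:3]   # R^T d
    o=-M[:3,:3].T@M[:3,3]
    return o,D/np.linalg.norm(D,axis=1)[:,None]
def onz(c,uv,z):
    o,D=rays(c,uv); return o+D*((z-o[2])/D[:,2])[:,None]
def proj(c,P):
    K,d,M=c
    return cv2.projectPoints(np.array(P,float).reshape(-1,3),cv2.Rodrigues(M[:3,:3])[0],M[:3,3],K,d)[0].reshape(-1,2)
def tri(c1,p1,c2,p2):
    o1,D1=rays(c1,[p1]);o2,D2=rays(c2,[p2]);D1=D1[0];D2=D2[0]
    s=np.linalg.lstsq(np.c_[D1,-D2],o2-o1,rcond=None)[0]
    a=o1+s[0]*D1;b=o2+s[1]*D2
    return (a+b)/2,np.linalg.norm(a-b)
E
python3 - <<'E'
from h import *
st=ctrl.state();print(st)
for n in ['scene','side','wrist']:
    im=imaging.grab_frame(n);cv2.imwrite(f'pics/{n}0.png',im)
    c=cam(n,st);print(n,-c[2][:3,:3].T@c[2][:3,3],c[0][0,0],c[1])
print(imaging.camera_info('wrist')['T_tool_cam'])
a=[cv2.imread(f'pics/{n}0.png') for n in ['scene','side']]
E
```

```text
{'t': 0.0, 'joint_pos': array([-1.36197007e+00,  3.20314084e-01,  1.56566223e+00,  2.76228756e-05,
        1.25738484e+00, -1.99828644e-02]), 'joint_vel': array([ 0.00062031,  0.00076116, -0.00071153,  0.00039671,  0.0008975 ,
       -0.00060988]), 'effort': array([ 4.06133331e-03, -4.12456441e+01, -2.31970203e+01,  7.28143123e-02,
        4.56315349e-02, -1.39089866e-04]), 'position': array([ 130.40175547, -559.85699201,  403.91375868]), 'eef_rot': array([-3.11930581e+00, -3.58414431e-01,  2.20704340e-04]), 'contact_force': array([ 0.62228961, -0.2779509 ,  0.31515494]), 'torque': array([-0.0088533 ,  0.03298993, -0.00627955]), 'finger_force': 0.0, 'width': 91.33962659560643}
scene [ 977.87652685  443.73447725 1076.63259157] 352.664852289194 [-0.10373106  0.          0.          0.          0.        ]
side [ 375.97159758 -913.61495065  676.13421941] 386.41990897206955 [-0.0677627  0.         0.         0.         0.       ]
wrist [ 198.01397174 -543.97448124  382.90789181] 312.00722896801636 [0.02681943 0.         0.         0.         0.        ]
[[ 3.04411785e-04 -9.68562306e-01 -2.48770913e-01  6.94511942e+01]
 [ 9.99999681e-01  1.11213807e-04  7.90663925e-04 -9.63697434e-02]
 [-7.38140514e-04 -2.48771075e-01  9.68562031e-01  2.10103479e+01]
 [ 0.00000000e+00  0.00000000e+00  0.00000000e+00  1.00000000e+00]]
```

View pics/scene0.png

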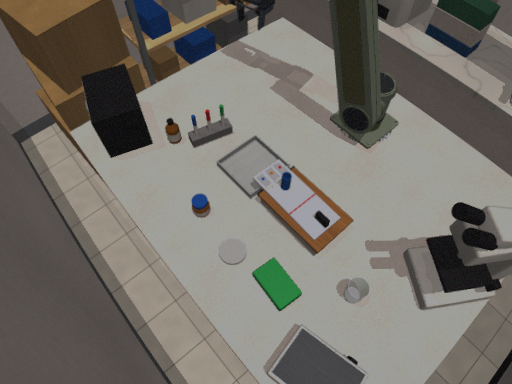

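View pics/side0.png

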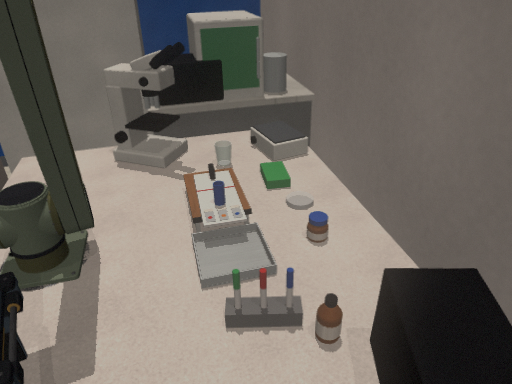

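The scene view shows blue/red/green caps at about (194,120), (208,115) and (222,109), the cup at (286,181), the red line near (303,203) and the grip at (322,218). In the side view the blue cap is at (290,277) and the cup at (219,192).

```bash
python3 - <<'E'
from h import *
S=cv2.imread('pics/scene0.png');D=cv2.imread('pics/side0.png')
cs,cd=cam('scene'),cam('side')
def blobs(im,name,lo,hi,roi,mina=8):
    x0,y0,x1,y1=roi
    h=cv2.cvtColor(im,cv2.COLOR_BGR2HSV)[y0:y1,x0:x1]
    m=cv2.inRange(h,np.array(lo),np.array(hi))
    n,l,s,c=cv2.connectedComponentsWithStats(m)
    r=[(c[i]+[x0,y0],s[i][:4]+[x0,y0,0,0],s[i][4]) for i in range(1,n) if s[i][4]>=mina]
    for q in r: print(name,q[0].round(1),q[1],q[2])
    return r
B=((100,120,40),(130,255,255));R1=((0,140,60),(6,255,255));R2=((172,120,60),(180,255,255));G=((45,100,30),(85,255,255));K=((0,0,0),(180,255,45))
rs=(180,95,350,250);rd=(170,150,320,320)
for n,(lo,hi) in dict(B=B,R1=R1,R2=R2,G=G,K=K).items():
    blobs(S,'scene '+n,lo,hi,rs);blobs(D,'side '+n,lo,hi,rd)
a=cv2.resize(S[95:255,180:360],None,fx=3.3,fy=3.3,interpolation=cv2.INTER_CUBIC)
cv2.imwrite('pics/a.png',a)
b=cv2.resize(D[150:330,170:340],None,fx=3.3,fy=3.3,interpolation=cv2.INTER_CUBIC)
cv2.imwrite('pics/b.png',b)
E
```

```text
scene B [193.4 119.7] [191 115   5  11] 33
scene B [285.6 180.6] [281 173  10  17] 131
scene B [199. 201.] [192 194  15  15] 186
side B [315.1 216.1] [310 212  10  10] 82
side B [289.7 269.4] [288 268   5   4] 15
scene R1 [207.4 114.4] [206 110   4  11] 27
side R1 [262.5 270.3] [260 268   6   5] 26
side R1 [262.8 281. ] [261 274   4  14] 34
scene G [221.1 109.4] [220 105   3  11] 27
side G [274.3 171. ] [261 162  29  19] 398
side G [235.2 271.1] [233 269   6   5] 21
scene K [346.4  98. ] [343  95   7   8] 46
scene K [346.2 116.3] [342 107   8  21] 119
scene K [321.9 218.9] [315 212  14  15] 119
```

View pics/a.png

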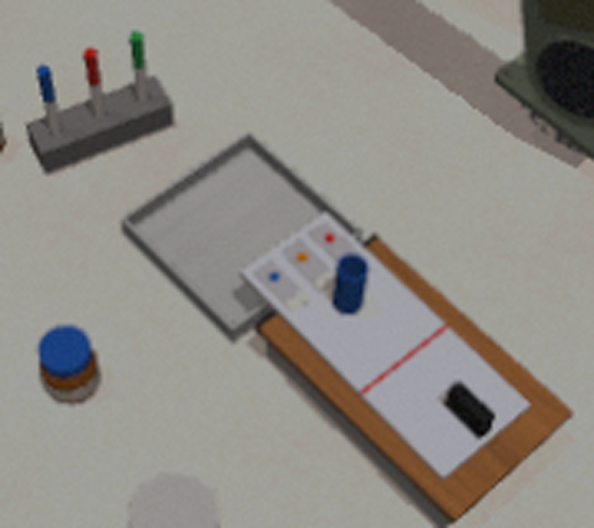

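The crop shows the three caps, the board with its red line ending at (363,392) and (450,325), and inner corners at (530,405) and (444,477). The riser's outer corners are at about (262,322) and (372,238).

```bash
python3 - <<'E'
from h import *
cs,cd=cam('scene'),cam('side')
f=lambda p:[np.array(q)/3.3+np.array([180,95])-.35 for q in p]
print('caps z117',onz(cs,[(193.4,119.7),(207.4,114.4),(221.1,109.4)],117).round(1).tolist())
print('side red cap tops z140',onz(cd,[(289.7,269.4),(262.5,270.3),(235.2,271.1)],140).round(1).tolist())
names=['line L','line R','inner1','inner2','out1','out2']
for n,p in zip(names,onz(cs,f([(363,392),(450,325),(530,405),(444,477),(243,272),(325,212)]),70).round(1)):print(n,p)
for n,p in zip(['riserout1','riserout2','riserin1','in2'],onz(cs,f([(262,322),(372,238),(572,412),(448,516)]),60).round(1)):print(n,p)
print('rim',onz(cs,f([(353,262)]),136).round(1),'grip top',onz(cs,f([(468,404)]),106).round(1))
E
```

```text
caps z117 [[572.2, -357.7, 117.0], [518.2, -345.0, 117.0], [464.8, -331.9, 117.0]]
side red cap tops z140 [[577.4, -356.7, 140.0], [523.8, -344.2, 140.0], [470.2, -331.6, 140.0]]
line L [551.2 130.3  70. ]
line R [432.2 132.8  70. ]
inner1 [437.6 246.8  70. ]
inner2 [555.2 244.7  70. ]
out1 [549.2 -50.9  70. ]
out2 [433.  -51.9  70. ]
riserout1 [569.7   2.6  60. ]
riserout2 [412.7   0.7  60. ]
riserin1 [406.4 277.4  60. ]
in2 [576.2 272.7  60. ]
rim [[488.7  42.2 136. ]] grip top [[500.5 214.9 106. ]]
```

{"name": "apply_moves", "arguments": {
  "xyz": [
    [0,0,0],
    [0,0,0],
    [0,0,0],
    [0,0,0],
    [2.74,-2.16,0],
    [2.74,-2.16,0],
    [2.74,-2.16,0],
    [2.74,-2.16,0],
    [2.74,-2.16,0],
    [2.74,-2.16,0],
    [2.74,-2.16,0],
    [2.74,-2.16,0],
    [2.74,-2.16,0],
    [2.74,-2.16,0],
    [2.74,-2.16,0],
    [2.74,-2.16,0],
    [2.74,-2.16,0],
    [2.74,-2.16,0]
  ],
  "yaw": [8,8,8,2.7,0,0,0,0,0,0,0,0,0,0,0,0,0,0]
}}

```text
t: 1.95
position: [575.5, -355.5, 404.3]
eef_rot: [-3.119, 0.372, 0.001]
contact_force: [0.6, -0.1, 0.5]
width: 91.5
finger_force: 0.0
```

{"name": "apply_moves", "arguments": {
  "xyz": [
    [0,0,0],
    [0,0,0],
    [0,0,0]
  ],
  "yaw": [0,0,0]
}}

```text
t: 2.25
position: [573.6, -356.6, 404.5]
eef_rot: [3.119, -0.373, -0.002]
contact_force: [-0.2, 0.3, -0.5]
width: 91.4
finger_force: 0.0
```

```bash
cat >> h.py <<'E'
def rel(target,ang=None,st=None):
    """shift (cm) in tool axes and yaw (deg) from measured pose"""
    st=st or ctrl.state()
    R=cv2.Rodrigues(np.array(st['eef_rot'],float))[0]
    a=np.degrees(np.arctan2(R[1,0],R[0,0]))
    print('pos',np.round(st['position'],1),'ang',a.round(2),'tilt',R[:,2].round(4),'t',round(st['t'],2),'w',round(st['width'],1),'F',np.round(st['contact_force'],1))
    if target is not None: print('shift cm',(R.T@(np.array(target)-st['position'])/10).round(2),'yaw',None if ang is None else round(a-ang,2))
def blobs(im,lo,hi,mina=20):
    m=cv2.inRange(cv2.cvtColor(im,cv2.COLOR_BGR2HSV),np.array(lo),np.array(hi))
    n,l,s,c=cv2.connectedComponentsWithStats(m)
    return [(c[i].round(1),s[i],np.argwhere(l==i)[:,::-1]) for i in range(1,n) if s[i][4]>=mina]
BLUE=((100,120,40),(130,255,255))
E
python3 - <<'E'
from h import *
st=ctrl.state();rel(None)
im=imaging.grab_frame('wrist');cv2.imwrite('pics/w1.png',im)
c=cam('wrist',st)
print('expected top',proj(c,[[574.5,-357,140],[574.5,-357,94]]).round(1).tolist())
for b in blobs(im,*BLUE): print(b[0],b[1])
E
```

```text
pos [ 573.6 -356.6  404.5] ang -13.63 tilt [-1.1e-03  1.0e-04 -1.0e+00] t 2.25 w 91.4 F [-0.2  0.3 -0.5]
expected top [[255.2, 200.6], [255.2, 187.5]]
[254.8 194.5] [246 181  18  27 386]
```

View pics/w1.png

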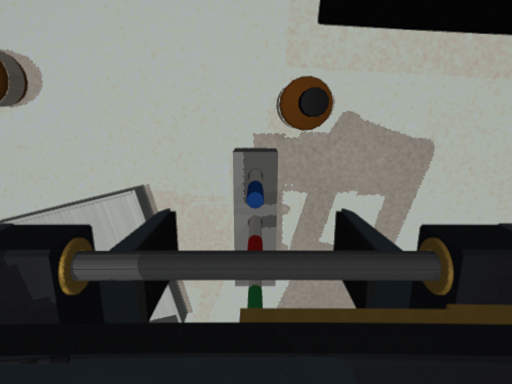

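The wrist view shows the blue cap at (255,194) as predicted, midway between the fingers, with the bottle clear at (313,102).

{"name": "apply_moves", "arguments": {
  "xyz": [
    [0.1,0,2],
    [0,0,2.5],
    [0,0,2.5],
    [0,0,2.5],
    [0,0,2],
    [0,0,0.9],
    [0,0,0],
    [0,0,0]
  ],
  "yaw": [0,0,0,0,0,0,0,0]
}}

```text
t: 3.1
position: [575.2, -357.0, 281.9]
eef_rot: [3.119, -0.373, 0.002]
contact_force: [1.2, -0.6, 0.5]
width: 91.4
finger_force: 0.0
```

{"name": "apply_moves", "arguments": {
  "xyz": [
    [0,0,0],
    [0,0,0],
    [0,0,0],
    [0,0,0],
    [0,0,0],
    [0,0,0],
    [0,0,0],
    [0,0,0],
    [0,0,0],
    [0,0,0],
    [0,0,0],
    [0,0,0]
  ],
  "yaw": [0,0,0,0,0,0,0,0,0,0,0,0],
  "jaw": 0.8
}}

```text
t: 4.3
position: [575.3, -356.5, 280.7]
eef_rot: [3.119, -0.372, 0.0]
contact_force: [-0.3, -0.5, 0.2]
width: 13.4
finger_force: 30.0
```

{"name": "apply_moves", "arguments": {
  "xyz": [
    [0,0,-0.5],
    [0,0,-1.5],
    [0,0,-2.5],
    [0,0,-3],
    [0,0,-3],
    [0,0,-3],
    [0,0,-1.5],
    [0,0,0],
    [0,0,0],
    [0,0,0],
    [0,0,0],
    [0,0,0],
    [0,0,0],
    [0,0,0],
    [0,0,0],
    [0,0,0],
    [0,0,0],
    [0,0,0],
    [0,0,0],
    [0,0,0]
  ],
  "yaw": [0,0,0,0,0,0,0,-8.5,-8.5,-8.5,-8.5,-8.5,-8.5,-8.5,-8.5,-8.5,-8.5,-8.5,-8.5,-1.6]
}}

```text
t: 6.3
position: [575.2, -356.4, 431.1]
eef_rot: [2.22, 2.223, 0.0]
contact_force: [-0.1, 0.5, -0.5]
width: 13.6
finger_force: 30.0
```

{"name": "apply_moves", "arguments": {
  "xyz": [
    [1,-0.25,0],
    [2,-0.5,0],
    [2.6,-0.65,0],
    [2.6,-0.65,0],
    [2.6,-0.65,0],
    [2.6,-0.65,0],
    [2.6,-0.65,0],
    [2.6,-0.65,0],
    [2.6,-0.65,0],
    [2.6,-0.65,0],
    [2.6,-0.65,0],
    [2.6,-0.65,0],
    [2.6,-0.65,0],
    [2,-0.5,0],
    [1,-0.25,0],
    [0,0,0],
    [0,0,0],
    [0,0,0]
  ],
  "yaw": [0,0,0,0,0,0,0,0,0,0,0,0,0,0,0,0,0,0]
}}

```text
t: 8.1
position: [488.9, -11.1, 430.7]
eef_rot: [2.222, 2.22, -0.0]
contact_force: [-0.2, -0.5, 0.2]
width: 13.5
finger_force: 30.0
```

```bash
python3 - <<'E'
from h import *
st=ctrl.state();rel([490,44,430],90)
im=imaging.grab_frame('wrist');cv2.imwrite('pics/w2.png',im)
c=cam('wrist',st)
print('expected rim',proj(c,[[490,44,136],[490,44,70]]).round(1).tolist())
for b in blobs(im,*BLUE): print(b[0],b[1])
E
```

```text
pos [488.9 -11.1 430.7] ang 89.94 tilt [ 2.e-04 -5.e-04 -1.e+00] t 8.1 w 13.5 F [-0.2 -0.5  0.2]
shift cm [5.51 0.1  0.07] yaw -0.06
expected rim [[257.0, 130.8], [256.7, 127.4]]
[262.1 130.3] [ 245  112   35   37 1007]
[293.5 191.8] [289 187  10  10  78]
[255.3 195.3] [248 193  16   7  24]
[469.5 240.9] [445 228  50  24 910]
[255.4 240.7] [243 230  26  21 456]
[255.4 286.4] [240 280  32  16 422]
```

View pics/w2.png

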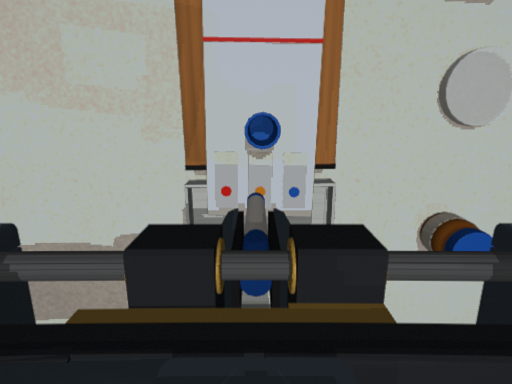

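The wrist view shows the cup mouth at about (262,130), the red line at row 40 from column 203 to 323, the riser's black trim near row 166 on both sides, and the held pen upright with its foot at about (256,196).

```bash
python3 - <<'E'
from h import *
st=ctrl.state();c=cam('wrist',st);im=cv2.imread('pics/w2.png')
print('rim',onz(c,[(262.3,130.3)],136).round(1))
red=[b for b in blobs(im,(0,100,60),(8,255,255),100) if b[1][1]<80]+[b for b in blobs(im,(172,100,60),(180,255,255),100) if b[1][1]<80]
for b in red:
    P=onz(c,b[2],70);k=np.polyfit(P[:,0],P[:,1],1);print('line',b[1],P.min(0),P.max(0),'slope',k[0],'y mid',np.polyval(k,P[:,0].mean()))
# board sides at row 80..120, riser trim
g=cv2.cvtColor(im,cv2.COLOR_BGR2HSV)
for r in (60,100,140):
    m=np.where((g[r,180:345,1]<60)&(g[r,180:345,2]>110))[0]+180
    m=m[(m>198)&(m<328)]
    print('row',r,m.min(),m.max(),onz(c,[(m.min()-.5,r),(m.max()+.5,r)],70)[:,:2].round(1).tolist())
for col in (190,197,327,333):
    print(col,[(r,int(im[r,col].sum())) for r in range(158,175)])
print('pen foot pred',proj(c,[(st['position']+np.array([0,0,-270]))]))
E
```

```text
rim [[494.6  44.4 136. ]]
line [202  37 122   6 461] [435.7962779  126.49251509  70.        ] [555.79744296 131.20079232  70.        ] slope -0.01760998072497329 y mid 128.7297611806116
row 60 203 321 [[435.4, 110.2], [555.3, 110.0]]
row 100 205 318 [[435.7, 71.8], [554.3, 71.7]]
row 140 206 315 [[435.0, 30.8], [553.2, 30.6]]
190 [(158, 244), (159, 245), (160, 244), (161, 254), (162, 256), (163, 258), (164, 256), (165, 149), (166, 75), (167, 68), (168, 59), (169, 128), (170, 380), (171, 508), (172, 527), (173, 526), (174, 529)]
197 [(158, 232), (159, 232), (160, 230), (161, 242), (162, 247), (163, 249), (164, 244), (165, 148), (166, 71), (167, 66), (168, 65), (169, 99), (170, 287), (171, 388), (172, 414), (173, 415), (174, 419)]
327 [(158, 265), (159, 270), (160, 269), (161, 267), (162, 268), (163, 231), (164, 128), (165, 65), (166, 62), (167, 49), (168, 157), (169, 471), (170, 527), (171, 529), (172, 529), (173, 530), (174, 523)]
333 [(158, 259), (159, 255), (160, 256), (161, 263), (162, 260), (163, 184), (164, 92), (165, 57), (166, 55), (167, 44), (168, 159), (169, 477), (170, 533), (171, 526), (172, 523), (173, 523), (174, 525)]
pen foot pred [[255.84084155 200.31863074]]
```

{"name": "apply_moves", "arguments": {
  "xyz": [
    [1,0.1,0],
    [1.5,0.17,0],
    [1.5,0.15,0],
    [1,0.1,0],
    [0.55,0.05,0],
    [0,0,0],
    [0,0,0],
    [0,0,0],
    [0,0,0]
  ],
  "yaw": [0,0,0,0,0,0,0,0,0]
}}

```text
t: 9.05
position: [494.4, 44.6, 430.8]
eef_rot: [2.222, 2.221, -0.0]
contact_force: [0.3, 0.1, -0.3]
width: 13.3
finger_force: 30.0
```

{"name": "apply_moves", "arguments": {
  "xyz": [
    [0,0,1],
    [0,0,1],
    [0,0,1],
    [0,0,1],
    [0,0,1],
    [0,0,0],
    [0,0,0]
  ],
  "yaw": [0,0,0,0,0,0,0]
}}

```text
t: 9.75
position: [494.5, 45.1, 380.5]
eef_rot: [-2.221, -2.221, 0.001]
contact_force: [-0.0, -0.4, -0.8]
width: 13.4
finger_force: 30.0
```

```bash
python3 - <<'E'
from h import *
st=ctrl.state();rel([494.6,44.4,344],90)
s=imaging.grab_frame('side');d=imaging.grab_frame('scene')
a=cv2.resize(s[110:240,160:290],(390,390),interpolation=cv2.INTER_CUBIC);b=cv2.resize(d[110:240,230:360],(390,390),interpolation=cv2.INTER_CUBIC)
cv2.imwrite('pics/p3.png',np.hstack([a,b]))
E
```

```text
pos [494.5  45.1 380.5] ang 90.01 tilt [-4.e-04 -1.e-04 -1.e+00] t 9.75 w 13.4 F [-0.  -0.4 -0.8]
shift cm [-0.07  0.01  3.65] yaw 0.01
```

View pics/p3.png

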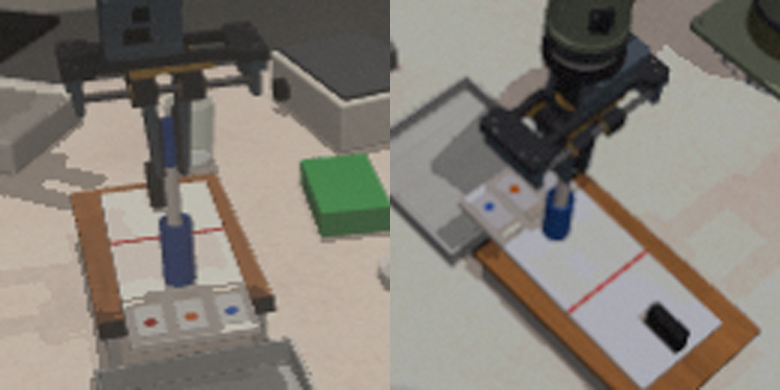

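Both crops show the pen entering the cup mouth centred. Next I lower the rest of the way, release and rise.

{"name": "apply_moves", "arguments": {
  "xyz": [
    [0,0,0.9],
    [0,0,0.9],
    [0,0,0.9],
    [0,0,0.6],
    [0,0,0.2],
    [0,0,0],
    [0,0,0]
  ],
  "yaw": [0,0,0,0,0,0,0]
}}

```text
t: 10.55
position: [494.6, 45.0, 345.9]
eef_rot: [2.221, 2.221, 0.001]
contact_force: [0.6, 0.1, 0.4]
width: 13.8
finger_force: 30.0
```

{"name": "apply_moves", "arguments": {
  "xyz": [
    [0,0,0],
    [0,0,0],
    [0,0,0],
    [0,0,0],
    [0,0,0],
    [0,0,0],
    [0,0,0],
    [0,0,0],
    [0,0,0],
    [0,0,0]
  ],
  "yaw": [0,0,0,0,0,0,0,0,0,0],
  "jaw": 7.0
}}

```text
t: 11.55
position: [494.5, 45.0, 345.7]
eef_rot: [2.221, 2.221, -0.0]
contact_force: [0.3, -0.0, -0.9]
width: 70.0
finger_force: 0.0
```

{"name": "apply_moves", "arguments": {
  "xyz": [
    [0,0,-1],
    [0,0,-2.5],
    [0,0,-3],
    [0,0,-3],
    [0,0,-2.5],
    [0,0,-1],
    [0,0,0],
    [0,0,0],
    [0,0,0]
  ],
  "yaw": [0,0,0,0,0,0,0,0,0]
}}

```text
t: 12.45
position: [494.2, 45.0, 474.2]
eef_rot: [-2.22, -2.22, 0.004]
contact_force: [-0.3, 0.3, -0.6]
width: 69.8
finger_force: 0.0
```

```bash
python3 - <<'E'
from h import *
st=ctrl.state();rel([499.5,214,262+60],90)
im=imaging.grab_frame('wrist');cv2.imwrite('pics/w4.png',im)
c=cam('wrist',st)
for b in blobs(im,*BLUE): print(b[0],b[1])
print('pen top pred',proj(c,[[494.6,44.4,204],[500.5,214,106],[495.5,1,60]]).round(1).tolist())
E
```

```text
pos [494.2  45.  474.2] ang 90.01 tilt [-3.1e-03 -3.0e-04 -1.0e+00] t 12.45 w 69.8 F [-0.3  0.3 -0.6]
shift cm [16.9   0.58 15.21] yaw 0.01
[257.  183.6] [243 161  29  47 859]
[285.3 225.8] [282 222   8   8  51]
pen top pred [[257.3, 201.0], [263.3, 9.0], [257.6, 203.0]]
```

View pics/w4.png

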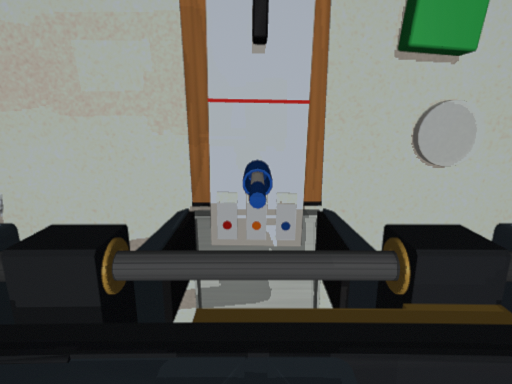

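The view shows the pen standing nearly upright in the cup at (257,200), the red line at row 101, the riser trim at row ~205 and the grip bar at the top (260,20). I measure the line and edge and move over the grip.

```bash
cat >> h.py <<'E'
def measure(im,c,rows,cl,cr):
    """red line on z=70 and riser edge (outer border of black trim) on z=60"""
    g=cv2.cvtColor(im,cv2.COLOR_BGR2HSV)
    m=((g[...,0]<8)|(g[...,0]>172))&(g[...,1]>100)&(g[...,2]>60)
    n,l,s,_=cv2.connectedComponentsWithStats(m.astype(np.uint8))
    for i in range(1,n):
        if s[i][2]>60:
            P=onz(c,np.argwhere(l==i)[:,::-1],70);k=np.polyfit(P[:,0],P[:,1],1)
            print('line slope',k[0].round(4),'x',P[:,0].min().round(1),P[:,0].max().round(1),'y at 495',np.polyval(k,495).round(1))
    gr=cv2.cvtColor(im,cv2.COLOR_BGR2GRAY).astype(float);uv=[]
    for col in list(range(*cl))+list(range(*cr)):
        v=gr[rows[0]:rows[1],col];j=int(np.argmin(v));k=j
        t=(v[j]+v[min(j+6,len(v)-1)])/2
        while k<len(v)-1 and v[k]<t:k+=1
        uv.append((col,rows[0]+k-1+(t-v[k-1])/(v[k]-v[k-1]+1e-9)))
    P=onz(c,uv,60);k=np.polyfit(P[:,0],P[:,1],1)
    print('edge slope',k[0].round(4),'y at 495',np.polyval(k,495).round(1),'resid',np.abs(np.polyval(k,P[:,0])-P[:,1]).max().round(1))
E
python3 - <<'E'
from h import *
st=ctrl.state();c=cam('wrist',st);im=cv2.imread('pics/w4.png')
measure(im,c,(196,220),(195,204),(309,318))
K=blobs(im[:60],(0,0,0),(180,255,50),100)
for b in K: print(b[0],b[1])
E
```

```text
line slope -0.0163 x 435.9 555.7 y at 495 129.0
edge slope 0.0054 y at 495 -2.1 resid 0.2
[259.8  21. ] [253   0  15  44 636]
[417.5  34.9] [399   0  68  55 643]
```

{"name": "apply_moves", "arguments": {
  "xyz": [
    [1,0,0],
    [2,0.08,0],
    [2.5,0.08,0],
    [2.5,0.08,0],
    [2.5,0.08,0],
    [2.5,0.08,0],
    [2,0.08,0],
    [1,0.05,0],
    [0.5,0,0],
    [0,0,0],
    [0,0,0],
    [0,0,0]
  ],
  "yaw": [0,0,0,0,0,0,0,0,0,0,0,0]
}}

```text
t: 13.7
position: [499.7, 209.3, 475.8]
eef_rot: [2.222, 2.22, -0.0]
contact_force: [-0.3, 1.1, -0.3]
width: 70.3
finger_force: 0.0
```

```bash
python3 - <<'E'
from h import *
st=ctrl.state();rel(None)
im=imaging.grab_frame('wrist');cv2.imwrite('pics/w5.png',im)
c=cam('wrist',st)
print(proj(c,[[500,214,106],[500,214,70]]).round(1).tolist())
for b in blobs(im[:240,180:330],(0,0,0),(180,255,60),100): print(b[0]+[180,0],b[1], cv2.minAreaRect((b[2]+[180,0]).astype(np.float32)))
E
```

```text
pos [499.7 209.3 475.8] ang 89.95 tilt [ 1.e-04 -3.e-04 -1.e+00] t 13.7 w 70.3 F [-0.3  1.1 -0.3]
[[256.0, 172.6], [255.9, 167.3]]
[253.6 170. ] [ 67 148  14  45 563] ((253.65924072265625, 170.04141235351562), (12.741875648498535, 44.293190002441406), 2.0454084873199463)
[187.2 224.9] [  0 208  16  32 454] ((187.5, 223.5), (31.0, 15.0), 90.0)
[323.2 225.1] [136 209  14  31 373] ((322.5, 224.0), (30.0, 13.0), 90.0)
```

View pics/w5.png

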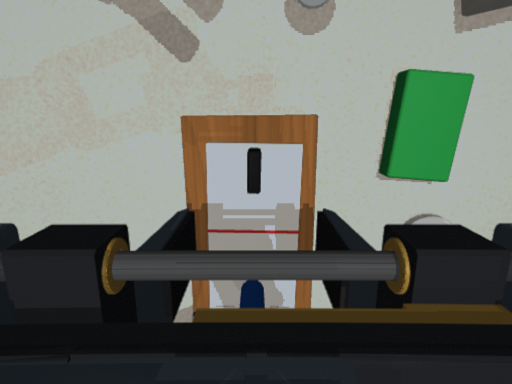

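The view shows the grip bar centred at (254,170), and the red line now at row 231. The board is about 1.25° off square to the edge. I go down onto the grip at the board's own angle.

{"name": "apply_moves", "arguments": {
  "xyz": [
    [0.25,-0.13,0],
    [0.22,-0.12,1],
    [0,0,2.5],
    [0,0,3],
    [0,0,3],
    [0,0,3],
    [0,0,2.5],
    [0,0,2],
    [0,0,1],
    [0,0,0],
    [0,0,0],
    [0,0,0]
  ],
  "yaw": [0.9,0,0,0,0,0,0,0,0,0,0,0]
}}

```text
t: 14.95
position: [497.6, 214.9, 296.9]
eef_rot: [2.238, 2.203, 0.004]
contact_force: [0.3, 0.9, 1.2]
width: 69.7
finger_force: 0.0
```

```bash
python3 - <<'E'
from h import *
st=ctrl.state();rel([497.2,214,264.5],89.07)
im=imaging.grab_frame('wrist');cv2.imwrite('pics/w6.png',im)
c=cam('wrist',st)
print(proj(c,[[497.2,214,106],[497.2,214,70]]).round(1).tolist())
for b in blobs(im[:300,200:310],(0,0,0),(180,255,60),100): print(b[0]+[200,0],b[1])
E
```

```text
pos [497.6 214.9 296.9] ang 89.11 tilt [ 2.4e-03  9.0e-04 -1.0e+00] t 14.95 w 69.7 F [0.3 0.9 1.2]
shift cm [-0.1  -0.05  3.24] yaw 0.04
[[254.5, 238.9], [254.5, 218.7]]
[254.5 225.4] [   0  185  110   70 2115]
```

{"name": "apply_moves", "arguments": {
  "xyz": [
    [-0.1,-0.05,1],
    [0,0,1],
    [0,0,0.8],
    [0,0,0.4],
    [0,0,0],
    [0,0,0],
    [0,0,0]
  ],
  "yaw": [0,0,0,0,0,0,0]
}}

```text
t: 15.7
position: [496.9, 213.8, 264.0]
eef_rot: [2.238, 2.204, 0.001]
contact_force: [-0.3, -0.0, 0.0]
width: 69.9
finger_force: 0.0
```

{"name": "apply_moves", "arguments": {
  "xyz": [
    [0,0,0],
    [0,0,0],
    [0,0,0],
    [0,0,0],
    [0,0,0],
    [0,0,0],
    [0,0,0],
    [0,0,0],
    [0,0,0],
    [0,0,0],
    [0,0,0],
    [0,0,0]
  ],
  "yaw": [0,0,0,0,0,0,0,0,0,0,0,0],
  "jaw": 0.8
}}

```text
t: 16.9
position: [496.9, 213.8, 263.7]
eef_rot: [2.238, 2.204, 0.001]
contact_force: [2.9, -0.6, -2.0]
width: 15.5
finger_force: 30.0
```

```bash
python3 - <<'E'
from h import *
rel(None);c=cam('wrist');st=ctrl.state()
im=imaging.grab_frame('wrist');cv2.imwrite('pics/w7.png',im)
g=cv2.cvtColor(im,cv2.COLOR_BGR2HSV)
print(proj(c,[[440,129,70],[550,129,70],[495,129,70]]).round(1).tolist(), 'finger',st['finger_force'])
cs=cam('scene');s=imaging.grab_frame('scene');cv2.imwrite('pics/s7.png',s)
E
```

```text
pos [496.9 213.8 263.7] ang 89.13 tilt [ 6.e-04 -1.e-04 -1.e+00] t 16.9 w 15.5 F [ 2.9 -0.6 -2. ]
[[170.7, 358.0], [339.0, 355.8], [254.8, 356.6]] finger 29.996114373207092
```

{"name": "apply_moves", "arguments": {
  "xyz": [
    [-0.3,0,0],
    [-0.6,0,0],
    [-0.8,0,0],
    [-0.8,0,0],
    [-0.8,0,0],
    [-0.8,0,0],
    [-0.8,0,0],
    [-0.8,0,0],
    [-0.8,0,0],
    [-0.6,0,0],
    [-0.3,0,0],
    [0,0,0],
    [0,0,0],
    [0,0,0]
  ],
  "yaw": [0,-0.2,-0.2,-0.2,-0.2,-0.2,-0.24,0,0,0,0,0,0,0]
}}

```text
t: 18.4
position: [496.5, 139.2, 263.7]
eef_rot: [2.213, 2.228, -0.002]
contact_force: [0.3, -4.0, 1.3]
width: 15.9
finger_force: 30.0
```

```bash
python3 - <<'E'
from h import *
rel([497.4,82.8,263.7],90.37)
E
```

```text
pos [496.5 139.2 263.7] ang 90.38 tilt [-2.0e-04 -1.7e-03 -1.0e+00] t 18.4 w 15.9 F [ 0.3 -4.   1.3]
shift cm [-5.64  0.05  0.01] yaw 0.01
```

{"name": "apply_moves", "arguments": {
  "xyz": [
    [-0.3,0.02,0],
    [-0.6,0.02,0],
    [-0.7,0,0],
    [-0.7,0,0],
    [-0.7,0,0],
    [-0.7,0,0],
    [-0.6,0,0],
    [-0.4,0,0],
    [-0.2,0,0],
    [0,0,0],
    [0,0,0],
    [0,0,0]
  ],
  "yaw": [0,0,0,0,0,0,0,0,0,0,0,0]
}}

```text
t: 19.6
position: [497.3, 90.4, 263.7]
eef_rot: [2.214, 2.228, -0.001]
contact_force: [-0.0, -0.2, 2.1]
width: 16.1
finger_force: 30.0
```

```bash
python3 - <<'E'
from h import *
rel([497.4,82.8,263.7],90.37)
w=imaging.grab_frame('wrist');s=imaging.grab_frame('scene');d=imaging.grab_frame('side')
for n,i in zip('wsd',(w,s,d)): cv2.imwrite(f'pics/{n}8.png',i)
a=cv2.resize(s[120:260,210:360],(400,373),interpolation=cv2.INTER_CUBIC);b=cv2.resize(d[130:270,160:310],(400,373),interpolation=cv2.INTER_CUBIC)
cv2.imwrite('pics/p8.png',np.hstack([a,b]))
# red line in scene and side
for n,im in (('scene',s),('side',d)):
    c=cam(n);g=cv2.cvtColor(im,cv2.COLOR_BGR2HSV)
    m=((g[...,0]<8)|(g[...,0]>172))&(g[...,1]>90)&(g[...,2]>50)
    k,l,st,ce=cv2.connectedComponentsWithStats(m.astype(np.uint8))
    for i in range(1,k):
        P=onz(c,np.argwhere(l==i)[:,::-1],70)
        q=P.mean(0)
        if 430<q[0]<560 and -40<q[1]<60 and st[i][4]>4: print(n,st[i],q.round(1),'slope',np.polyfit(P[:,0],P[:,1],1).round(4))
    print(n,'pred edge ends',proj(c,[[412,-2.5,60],[578,-1.6,60],[435,-2.1,70],[555,-2.1,70]]).round(1).tolist())
E
```

```text
pos [497.3  90.4 263.7] ang 90.36 tilt [ 0.     -0.0011 -1.    ] t 19.6 w 16.1 F [-0.  -0.2  2.1]
shift cm [-0.76  0.01  0.  ] yaw -0.01
scene [276 169  14  12  18] [464.7   7.2  70. ] slope [ 0.019  -1.5982]
scene pred edge ends [[291.9, 166.1], [256.3, 192.8], [287.5, 168.1], [261.5, 187.3]]
side [234 206  10   2  11] [546.7   6.8  70. ] slope [-4.4000e-03  9.2482e+00]
side [203 210  18   3  20] [467.9   5.8  70. ] slope [-9.900e-03  1.038e+01]
side pred edge ends [[192.4, 218.5], [249.9, 209.3], [200.3, 214.2], [242.0, 207.7]]
```

View pics/p8.png

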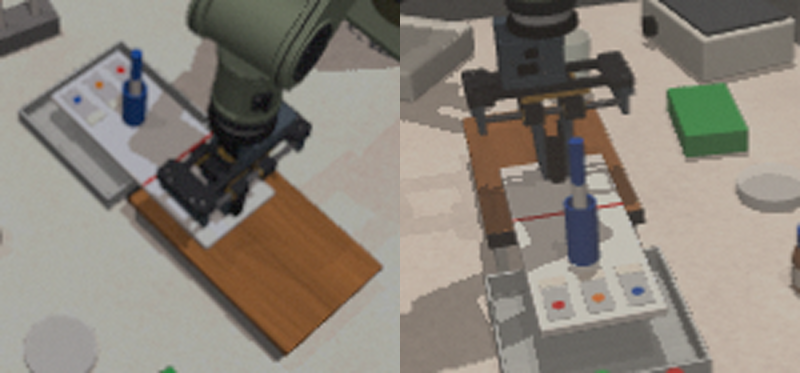

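The pair of crops shows the pen standing in the cup, the board flat and overhanging, and the red line just inside the trim (about 8 mm to go). I cross-check the edge with the earlier wrist picture.

```bash
python3 - <<'E'
from h import *
a=np.radians(89.94)
h=np.array([np.cos(a/2),np.sin(a/2),0])*np.pi
st=dict(position=np.array([488.9,-11.1,430.7]),eef_rot=h)
measure(cv2.imread('pics/w2.png'),cam('wrist',st),(158,180),(188,200),(325,334))
E
```

```text
line slope -0.0165 x 435.7 555.7 y at 495 129.1
edge slope 0.009 y at 495 -2.4 resid 0.3
```

{"name": "apply_moves", "arguments": {
  "xyz": [
    [-0.2,0,0],
    [-0.3,0,0],
    [-0.2,0,0],
    [-0.09,0,0],
    [0,0,0],
    [0,0,0],
    [0,0,0],
    [0,0,0]
  ],
  "yaw": [-0.1,0,0,0,0,0,0,0]
}}

```text
t: 20.55
position: [497.3, 83.5, 263.9]
eef_rot: [-2.212, -2.229, -0.002]
contact_force: [0.8, 4.7, 2.0]
width: 15.8
finger_force: 30.0
```

```bash
python3 - <<'E'
from h import *
rel([497.4,82.5,263.7],90.45)
s=imaging.grab_frame('scene');d=imaging.grab_frame('side');w=imaging.grab_frame('wrist')
for n,im in (('scene',s),('side',d)):
    c=cam(n);g=cv2.cvtColor(im,cv2.COLOR_BGR2HSV)
    m=((g[...,0]<8)|(g[...,0]>172))&(g[...,1]>90)&(g[...,2]>50)
    k,l,st,ce=cv2.connectedComponentsWithStats(m.astype(np.uint8))
    for i in range(1,k):
        q=onz(c,np.argwhere(l==i)[:,::-1],70).mean(0)
        if 430<q[0]<560 and -30<q[1]<40 and st[i][4]>4: print(n,q.round(1))
a=cv2.resize(s[140:230,240:330],(400,400),interpolation=cv2.INTER_CUBIC);b=cv2.resize(d[160:250,175:265],(400,400),interpolation=cv2.INTER_CUBIC)
cv2.imwrite('pics/p9.png',np.hstack([a,b]))
E
```

```text
pos [497.3  83.5 263.9] ang 90.44 tilt [ 3.0e-04  1.5e-03 -1.0e+00] t 20.55 w 15.8 F [0.8 4.7 2. ]
shift cm [-0.1   0.01  0.02] yaw -0.01
scene [455.3   0.5  70. ]
side [548.3   0.9  70. ]
side [467.2  -0.7  70. ]
```

View pics/p9.png

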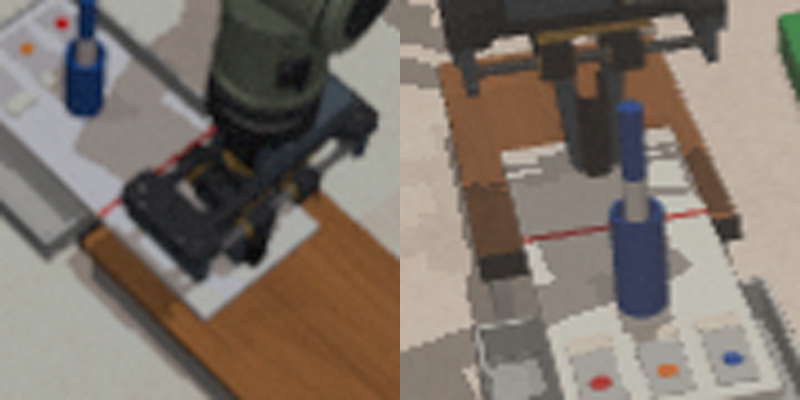

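The crops show the line ends practically above the trim, within about 1 mm, with the pen standing. I nudge the last millimetre.

{"name": "apply_moves", "arguments": {
  "xyz": [
    [-0.06,0,0],
    [-0.06,0,0],
    [0,0,0],
    [0,0,0],
    [0,0,0],
    [0,0,0]
  ],
  "yaw": [0,0,0,0,0,0]
}}

```text
t: 21.3
position: [497.3, 82.3, 263.9]
eef_rot: [-2.212, -2.229, -0.002]
contact_force: [-0.3, 5.7, 2.4]
width: 15.9
finger_force: 30.0
```

{"name": "apply_moves", "arguments": {
  "xyz": [
    [0,0,0],
    [0,0,0],
    [0,0,0],
    [0,0,0],
    [0,0,0],
    [0,0,0],
    [0,0,0],
    [0,0,0]
  ],
  "yaw": [0,0,0,0,0,0,0,0]
}}

```text
t: 22.1
position: [497.3, 82.4, 263.9]
eef_rot: [-2.212, -2.229, -0.002]
contact_force: [-0.1, 5.2, 2.2]
width: 15.9
finger_force: 30.0
```

```bash
python3 -c "
from rig import ctrl
print(ctrl.close_job())"
```

```text
the job is handed in; nothing more can be done
None
```

The job is handed in after about 22 s of robot time: the blue marker stands cap up in the cup, and the board is slid out square with its red line above the black trim (to about 1 mm by my measurements), still held level by the grip.

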